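# Lay the black run capacitor in the test cradle

## Task

Two round motor run capacitors are lying loose on their sides on the bench and roll at a touch. Pick up the small black one and lay it in the V groove of the test cradle, about the middle of its length, with its terminals towards the red plate; set it down rather than dropping it, let go, and leave the larger silver capacitor where it is.

Things in the scene. Friction and masses are not known exactly. Their poses are not given: they have to be found in the camera images.
- black_center (a point): Small black run capacitor, a smooth cylinder 35 mm in diameter lying on its side on the bench, free to roll; 180 g (may differ by 30 %). This point is the centre of its 62 mm long can, on the axis. Its z axis is the cylinder's axis and points towards the terminals (horizontal while it lies); x and y are merely radial and turn as it rolls.
- black_terminals (a point): Outer tips of the black capacitor's terminals, short metal tags on one end of the can: on the axis, 40 mm from black_center (9 mm beyond the end of the can).
- cradle_seat (a point): Fixed cradle: blue V trough, 120 mm long, 29 mm wide, on a thin web over a grey base 150x60x8 mm. Point: where the black can's centre lies when seated mid-groove, 52 mm above the bench. x along the groove to the red end plate (inner face at +60 mm, top 9 mm above this point), z up. Trough edges are 13 mm below this point, the base 44 mm below: fingers at the can's sides pass outside the trough.
- silver_center (a point): Larger silver-white run capacitor, also lying on its side and free to roll: can 46 mm in diameter and 85 mm long, with terminals 9 mm more. This point is the centre of the can, on the axis; z points along the axis towards its terminals. To be left alone.
Not all that is in view belongs to the job. What is shaped like the part that bears black_center but green or turquoise is not meant.

How it is judged:
At the end, for the whole second after the job is handed in: The black capacitor lies at rest and released in the V groove: its centre within 20 mm of the middle along the groove, within 10 mm sideways and 5 mm in height of its seated place, its axis within 10 degrees of the groove, terminals towards the red plate (x of black_center in the frame of cradle_seat between -0.02 and 0.02 m and y of black_center in the frame of cradle_seat between -0.01 and 0.01 m and z of black_center in the frame of cradle_seat between -0.005 and 0.005 m and angle between the z axis of black_center and the x axis of cradle_seat, either way round below 0.18 rad and x of black_terminals in the frame of cradle_seat above 0.01 m and linear speed of black_cap below 0.02 m/s); the robot touches nothing.
It fails at once if the silver capacitor was pushed or rolled more than 30 mm from its place (distance of silver_center from where it was at the start of the episode above 0.03 m).
It fails at once if the black capacitor was dropped (falling faster than 0.75 m/s at the cradle) (linear speed of black_cap above 0.75 m/s and distance between black_center and cradle_seat below 0.06 m).
It also fails if it takes over 35 s, if anything falls off the work surface, if the arm or the gripper's body presses on something with over 40 N, if the wrist force passes 120 N, or if a joint passes its speed limit or range.

## Robot

A 6-joint arm with a two-finger parallel gripper is mounted at the origin on a cart in front of the work surface, level with it; the furniture and walls round the work are solid. World frame = base frame: x ahead of the robot, y to its left, z up, the work surface at z = 0. Lengths are in m, angles in rad, forces in N, time in s.
With the tool pointing down it reaches from about 0.3 to 0.75 m from the base axis. Payload 8.5 kg.
Tool frame: the origin (TCP) lies between the finger pads; the fingertips stand 8 mm ahead of it and the grasp point (between the pads) lies 11 mm behind it; y points along the fingers, z is the direction in which the jaws open and shut, and the axes are right-handed (so a half turn about y gives the same grasp; the last joint's range is limited). The gripper opens to 88 mm and grips with 3 to 60 N. Pads are 18 mm wide; open, the fingers measure 123 mm over their backs; the gripper's body (75 mm by 187 mm) begins 45 mm behind the grasp point.
Start: joints at [1.035, 0.381, 1.297, -0, 1.464, -0.215], TCP at [0.173, 0.522, 0.247] pointing down, gripper open.
Joint ranges: [-3.11, 3.11], [-0.89, 2.33], [0.22, 2.48], [-1.42, 4.56], [0.17, 2.85], [-2.88, 2.88]. Speed limits (rad/s): [2.39, 2.39, 3.14, 3.14, 3.14, 3.14].

## Interface

Orientations are given as a unit quaternion [x, y, z, w].
In Python, from cell import get_obs, grab_frame, calibration, hand_in gives the robot as it stands.
- The arm moves only by the tool move_arm, never from a script. Its argument "steps" is one flat list of numbers, 5 for each row, row after row: the shift along the tool's x, y, z normalised to -1 to 1, where 1 is 0.15 m, then the turn about the tool's y normalised to -1 to 1, where 1 is 360 degrees, then the closure, from -1 (fully open) to 1 (shut). In form: [x, y, z, turn, hand, x, y, z, turn, hand, ...]. A call has 1 to 20 rows; each row is the pose to reach, as a shift and turn from the pose commanded when the call began, along the tool's axes at that moment, turning the shorter way round; what a row does not reach only later rows make up. A row lasts 1/8 s, in which the tool goes at most 62.5 mm and 10.7 degrees, less where a joint would pass 70% of its speed; a pose out of reach is approached as far as the arm can. A call with a number of a shift or a turn outside -1 to 1 is refused whole. A call with a gripper value outside its range is refused whole. The fingers move at their own pace and stop on an object; the grip force is fixed at half the most. Time passes only in rows, so rows that repeat a pose let the fingers close. It gives the time, the measured TCP pose, the force and the opening at its end, in the units of the state.
- get_obs(): the state, without advancing time (a new reading comes with each control period).
- grab_frame(name): name is "side" or "top" or "wrist"; returns the picture (420x560x3 uint8, red, green, blue); there is no depth.
- calibration(name): a dict with "fx", "fy", "cx", "cy" (pixels), "eye" and "rotation" of the camera in the world. Camera axes: x right, y down, z forward; pixel columns grow to the right and rows downward; lengths in m; the calibration is good to about 2 mm. A picture is of the moment at which its call begins: read the wrist's pose just before it. calibration takes no time and is no camera call; for the wrist camera it gives the pose at the moment of the call.
- hand_in(): hands the job in, once; it reports no verdict.
The state is a dict: "clock": time; "joint_pos": joint angles; "qd": joint speeds; "joint_torque": joint torques, N m; "tool_pos": TCP position; "tcp_rot": TCP orientation; "force": force on the tool from outside, world axes, zero at the start; "moment": the same for the moment, N m; "finger_gap": finger opening in m.
Only numpy, scipy, OpenCV 4.12 (cv2) and the standard library are available. Lean on these libraries where they do the work, as an engineer would, in place of code of your own. Each camera call takes 0.05 s, during which the arm holds its last target. There are 200 camera calls.

## Working session

There is one attempt and no reset: what is moved stays moved. The work goes in short steps, Python scripts to look and compute and a tool call to move; the robot and the scene stay as the last step left them, time stands still between calls to the robot, and variables do not carry over. Pictures are saved under pics/ and viewed, about 8 in all and at most 12, crops included, and the job is handed in when it is done.

Besides the shell and the picture viewer there is one more tool, called after "Call:" as name(argument=value, ...) on one line, values as JSON. move_arm: Moves the arm, as the interface text tells. Its arguments: {"type":"object","properties":{"steps":{"type":"array","items":{"type":"number","minimum":-1,"maximum":1}}},"required":["steps"]}

```bash
mkdir -p pics
python3 - <<'E'
from cell import *
import cv2,numpy as np
o=get_obs();print(o)
for n in("top","side"):
    f=grab_frame(n);cv2.imwrite(f"pics/{n}0.png",f[:,:,::-1])
    c=calibration(n);print(n,c)
E
```

```text
{'clock': 0.0, 'joint_pos': array([ 1.03469765e+00,  3.81180710e-01,  1.29825556e+00, -4.55622612e-06,
        1.46361974e+00, -2.15289586e-01]), 'qd': array([ 0.00112345,  0.0004187 ,  0.00219673,  0.00204915,  0.00235216,
       -0.00147325]), 'joint_torque': array([-1.05195362e-03, -4.37916291e+01, -2.24553716e+01,  7.13803084e-02,
        3.51976370e-02, -1.30320382e-04]), 'tool_pos': array([0.17328743, 0.52169703, 0.24614773]), 'tcp_rot': array([ 0.69851119, -0.11312552,  0.11274883, -0.69754744]), 'force': array([0.88492225, 0.29801433, 0.22759075]), 'moment': array([-0.0228985 ,  0.00071187, -0.05068955]), 'finger_gap': 0.08832451204879337}
top {'fx': 472.45484892646294, 'fy': 472.45484892646294, 'cx': 279.0982273331394, 'cy': 210.87291680853883, 'eye': array([ 0.52056633, -0.11156908,  1.07788121]), 'rotation': array([-0.70193664,  0.71192914, -0.01989231,  0.00679318])}
side {'fx': 446.3354793565399, 'fy': 446.3354793565399, 'cx': 273.1397588958235, 'cy': 216.07609927695552, 'eye': array([1.01658353, 0.12605884, 0.92898336]), 'rotation': array([ 0.52328486,  0.8099034 , -0.2251124 , -0.13983506])}
```

View pics/top0.png

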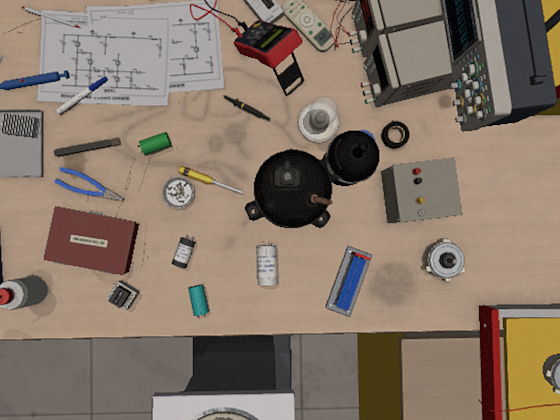

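View pics/side0.png

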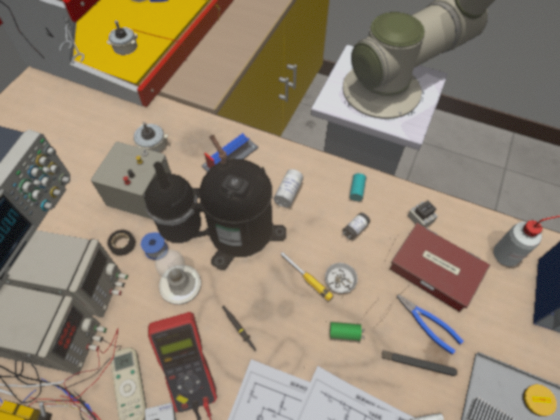

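The top view shows the black cap at about (184,252), the silver one at (266,265), and the cradle at (348,280) with its red plate at the upper end. The teal and green cans are decoys. Next I'll zoom in on these.

Run:
```python
import cv2,numpy as np
f=cv2.imread("pics/top0.png")
a=cv2.resize(f[225:285,155:215],None,fx=6.6,fy=6.6,interpolation=cv2.INTER_CUBIC)
b=cv2.resize(f[235:325,310:400],(a.shape[1],a.shape[0]),interpolation=cv2.INTER_CUBIC)
cv2.imwrite("pics/crop0.png",np.hstack([a,b]))
```

```text
(no output)
```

View pics/crop0.png

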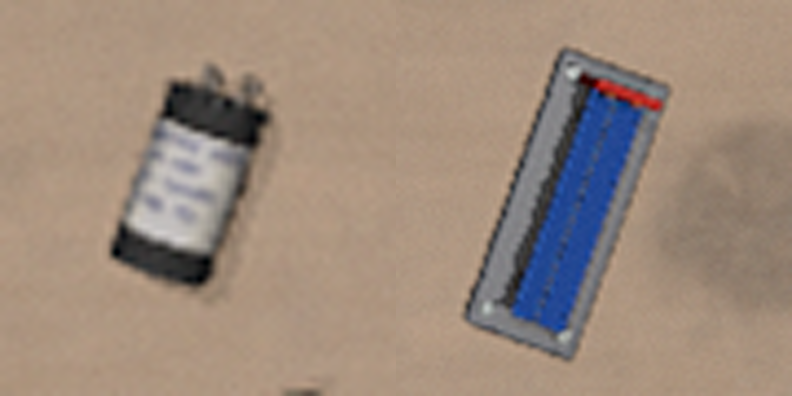

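```bash
cat > h.py <<'E'
from cell import *
import cv2,numpy as np
from scipy.spatial.transform import Rotation as R
def ray(c,p,z):
    d=R.from_quat(c["rotation"]).apply([(p[0]-c["cx"])/c["fx"],(p[1]-c["cy"])/c["fy"],1.])
    return c["eye"]+d*(z-c["eye"][2])/d[2]
def pix(c,P):
    q=R.from_quat(c["rotation"]).inv().apply(np.asarray(P)-c["eye"])
    return np.array([c["fx"]*q[0]/q[2]+c["cx"],c["fy"]*q[1]/q[2]+c["cy"]])
E
python3 - <<'E'
from h import *
f=cv2.imread("pics/top0.png");c=calibration("top")
k=[ray(c,(155+u/6.6,225+v/6.6),.0175) for u,v in((170,82),(268,118),(207,285),(112,252))]
print("black",np.mean(k,0)); ax=k[0]+k[1]-k[2]-k[3];print(np.linalg.norm(ax)/2,np.degrees(np.arctan2(ax[1],ax[0])))
k=[ray(c,(310+(u-396)/4.4,235+v/4.4),.008) for u,v in((565,50),(670,92),(573,358),(467,320))]
print("base",np.mean(k,0)); ax=k[0]+k[1]-k[2]-k[3];print(np.linalg.norm(ax)/2,np.degrees(np.arctan2(ax[1],ax[0])))
h=cv2.cvtColor(f,cv2.COLOR_BGR2HSV)
def mask(lo,hi,m=None):
    m=cv2.inRange(h,lo,hi);z=np.zeros_like(m);z[235:325,310:400]=m[235:325,310:400];return z
m=mask((105,120,90),(125,255,255));r=cv2.minAreaRect(cv2.findNonZero(m));p=cv2.boxPoints(r)
k=np.array([ray(c,q,.039) for q in p]);k=k[np.argsort(-k[:,0])]
print("blue",k.mean(0),k);ax=k[:2].sum(0)-k[2:].sum(0);print(np.linalg.norm(ax)/2,np.degrees(np.arctan2(ax[1],ax[0])))
h0=h;m=mask((0,150,120),(8,255,255))|mask((172,150,120),(180,255,255))
print("red",ray(c,cv2.findNonZero(m).mean((0,1)),.061))
o=get_obs();r=R.from_quat(o["tcp_rot"]);print(r.as_matrix())
E
```

```text
black [0.46959735 0.08270928 0.0175    ]
0.06006983704908502 -19.879528514874565
base [ 0.39892664 -0.2880178   0.008     ]
0.14605452605580455 -21.26353122903251
blue [ 0.3998741  -0.28537843  0.039     ] [[ 0.46044015 -0.2930832   0.039     ]
 [ 0.4504365  -0.32000135  0.039     ]
 [ 0.34929464 -0.25082255  0.039     ]
 [ 0.3393251  -0.27760662  0.039     ]]
0.11891663560698884 -20.851323825631756
red [ 0.45865157 -0.30888153  0.061     ]
[[ 9.48992098e-01 -6.41995028e-04  3.15299200e-01]
 [-3.15299738e-01 -1.07592422e-03  9.48991527e-01]
 [-2.70009796e-04 -9.99999215e-01 -1.22346445e-03]]
```

The cap's axis lies at -20° and the groove at -21°, both with the terminal/red end towards +x. The tool x is already at -18.4°, so almost no turn is needed. I'll move to a hover above the cap.

Call:
move_arm(steps=[0.934,0,-0.718,0.004,-1,0.934,0,-0.718,0.004,-1,0.934,0,-0.718,0.004,-1,0.934,0,-0.718,0.004,-1,0.934,0,-0.718,0.004,-1])

```text
clock: 0.72
tool_pos: [0.2722, 0.3758, 0.2467]
tcp_rot: [-0.697, 0.122, -0.122, 0.697]
force: [-0.3, 0.2, -0.0]
finger_gap: 0.0875
```

Call:
move_arm(steps=[0.934,0,-0.718,0,-1,0.934,0,-0.718,0,-1,0.934,0,-0.718,0,-1,0.934,0,-0.718,0,-1,0.934,0,-0.718,0,-1])

```text
clock: 1.35
tool_pos: [0.3672, 0.2278, 0.2466]
tcp_rot: [-0.697, 0.121, -0.121, 0.697]
force: [0.6, 1.0, -0.4]
finger_gap: 0.088
```

Call:
move_arm(steps=[0.934,0.3,-0.718,0,-1,0.934,0.3,-0.718,0,-1,0.934,0.3,-0.718,0,-1,0.934,0.3,-0.718,0,-1,0.934,0.3,-0.718,0,-1])

```text
clock: 1.98
tool_pos: [0.4625, 0.0796, 0.2018]
tcp_rot: [-0.697, 0.121, -0.121, 0.697]
force: [0.3, 0.6, 0.7]
finger_gap: 0.0883
```

Run:
```python
from h import *
o=get_obs();r=R.from_quat(o["tcp_rot"]).as_matrix();print(o["clock"],o["tool_pos"],r)
c=calibration("wrist");f=grab_frame("wrist");cv2.imwrite("pics/w1.png",f[:,:,::-1]);np.save("w1.npy",c,allow_pickle=True);print(c)
print(pix(c,(.4696,.0827,.0175)))
```

```text
1.975 [0.46245648 0.07959111 0.2017804 ] [[ 9.41448817e-01 -4.59614735e-04  3.37155623e-01]
 [-3.37155439e-01  4.33900127e-04  9.41448895e-01]
 [-5.78995652e-04 -9.99999800e-01  2.53533153e-04]]
{'fx': 322.6307810300469, 'fy': 322.6307810300469, 'cx': 280.0605444107264, 'cy': 208.77474032006967, 'eye': array([0.38695019, 0.10665498, 0.33964962]), 'rotation': array([0.80754073, 0.56879342, 0.09023556, 0.12731678])}
[284.88375843 191.71373452]
```

View pics/w1.png

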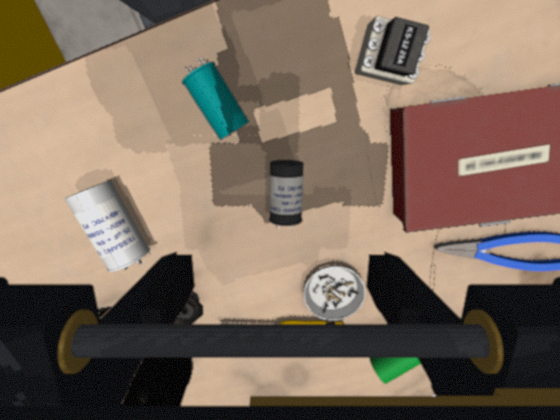

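The wrist view shows the black cap at about (287,192), against a predicted (285,192). I'll zoom in to refine this and to find the terminal end.

Run:
```python
import cv2
f=cv2.imread("pics/w1.png")
cv2.imwrite("pics/w1c.png",cv2.resize(f[145:245,237:337],None,fx=6,fy=6,interpolation=cv2.INTER_CUBIC))
```

```text
(no output)
```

View pics/w1c.png

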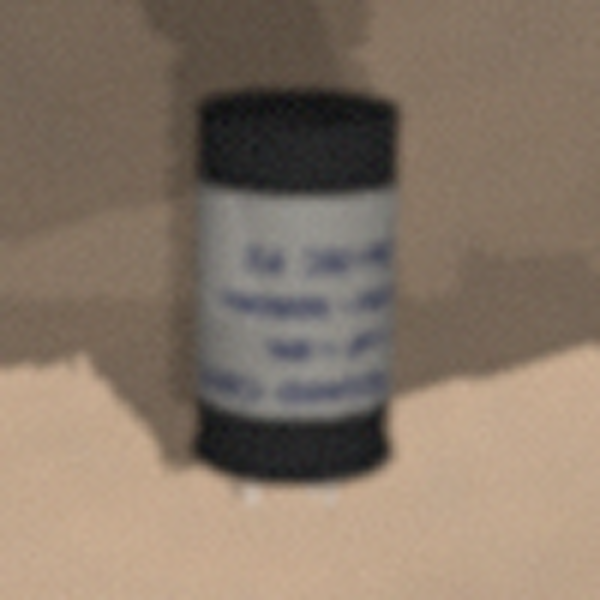

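Run:
```python
from h import *
c=np.load("w1.npy",allow_pickle=True).item()
P=lambda u,v,z:ray(c,(237+u/6,145+v/6),z)
a,b=P(299,150,.0175),P(292,440,.0175);d=(b-a)/np.linalg.norm(b-a);print(a,b,np.degrees(np.arctan2(d[1],d[0])))
far=P(291,482,.035);near=P(300,91,.002);print(far,near,far@d-near@d)
s=(far@d+near@d)/2;C=a+d*(s-a@d);print("centre",C)
o=get_obs();r=R.from_quat(o["tcp_rot"]).as_matrix();t=o["tool_pos"]
for T in(C,[.4696,.0827,.0175]): print((r.T@(np.r_[T[:2],.008]-t))/.15)
G=np.array([.3999,-.2866,.1]);print((r.T@(G-C))/.15)
```

```text
[0.4488798  0.09208901 0.0175    ] [0.49737956 0.07379175 0.0175    ] -20.6697329104881
[0.49839948 0.07293153 0.035     ] [0.44206865 0.09500269 0.002     ] 0.060495541541161435
centre [0.47025576 0.08402461 0.0175    ]
[0.03985987 1.29355107 0.04411708]
[0.03871513 1.29354799 0.03433016]
[ 0.38989355 -0.55075503 -2.48438193]
```

Both estimates agree within 1.5 mm, and the terminals are on the +x end. I'll descend, then close slowly.

Call:
move_arm(steps=[0.039,0.3,0.04,0.003,-1,0.039,0.6,0.04,0.003,-1,0.039,0.9,0.04,0.003,-1,0.039,0.9,0.04,0.003,-1])

```text
clock: 2.52
tool_pos: [0.4688, 0.0831, 0.0654]
tcp_rot: [0.696, -0.129, 0.126, -0.695]
force: [-0.0, 0.1, -0.2]
finger_gap: 0.0881
```

Call:
move_arm(steps=[0,0.2,0,0,-1,0,0.3,0,0,-1,0,0.374,0,0,-1,0,0.374,0,0,-1,0,0.374,0,0,-1])

```text
clock: 3.15
tool_pos: [0.471, 0.0817, 0.0116]
tcp_rot: [-0.695, 0.128, -0.129, 0.695]
force: [-0.2, -0.6, 0.2]
finger_gap: 0.0882
```

Call:
move_arm(steps=[0,0,0,0,-0.3,0,0,0,0,0,0,0,0,0,0.1,0,0,0,0,0.2,0,0,0,0,0.3,0,0,0,0,1,0,0,0,0,1,0,0,0,0,1,0,0,0,0,1,0,0,0,0,1])

```text
clock: 4.4
tool_pos: [0.4705, 0.0816, 0.0106]
tcp_rot: [0.695, -0.128, 0.128, -0.695]
force: [-0.0, 1.0, -1.3]
finger_gap: 0.0343
```

Gripped at 34.3 mm. Lifting.

Call:
move_arm(steps=[0,-0.1,0,0,1,0,-0.3,0,0,1,0,-0.6,0,0,1,0,-0.95,0,0,1,0,-0.95,0,0,1])

```text
clock: 5.03
tool_pos: [0.4718, 0.0815, 0.1562]
tcp_rot: [-0.695, 0.126, -0.131, 0.696]
force: [-0.3, -0.6, -2.1]
finger_gap: 0.0344
```

Run:
```python
from h import *
o=get_obs();r=R.from_quat(o["tcp_rot"]).as_matrix();t=o["tool_pos"];print(o["clock"],t,o["force"],o["finger_gap"],r)
f=grab_frame("wrist");g=grab_frame("side")
c=calibration("side");u,v=pix(c,t).astype(int);print(u,v)
s=cv2.resize(g[max(v-60,0):v+60,u-60:u+60],(420,420),interpolation=cv2.INTER_CUBIC)
cv2.imwrite("pics/w2.png",np.hstack([f[:,90:470],s])[:,:,::-1])
for P in([.3999,-.2866],): print((r.T@(np.r_[P,.15]-t))/.15)
```

```text
5.025 [0.47177141 0.08154466 0.15615796] [-0.2701345  -0.60462698 -2.09505697] 0.034419502784023184 [[ 9.34246938e-01  6.93640070e-03  3.56559315e-01]
 [-3.56564347e-01 -5.39273358e-04  9.34270612e-01]
 [ 6.67275827e-03 -9.99975797e-01  1.96945870e-03]]
365 192
[ 0.42720352  0.03905211 -2.46390189]
```

View pics/w2.png

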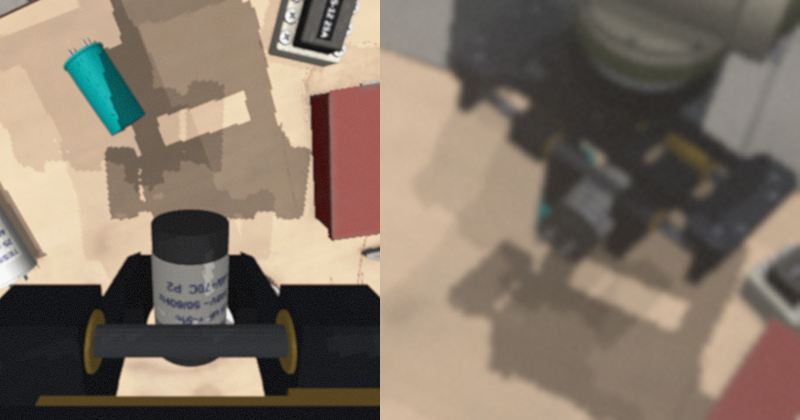

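The cap is held between the pads and roughly level, with the silver can undisturbed at the left. I'll swing along tool -z, which keeps clear of the compressor, and then shift in x.

Call:
move_arm(steps=[0,-0.2,-0.3,0.001,1,0,-0.3,-0.6,0.001,1,0,-0.3,-0.82,0.001,1,0,-0.3,-0.82,0.001,1])

```text
clock: 5.62
tool_pos: [0.4256, -0.0345, 0.1967]
tcp_rot: [-0.695, 0.133, -0.13, 0.695]
force: [-0.3, 1.2, -1.2]
finger_gap: 0.0346
```

Call:
move_arm(steps=[0,0,-0.3,0,1,0,0,-0.6,0,1,0,0,-0.82,0,1,0,0,-0.82,0,1])

```text
clock: 6.12
tool_pos: [0.3817, -0.1486, 0.197]
tcp_rot: [-0.694, 0.132, -0.131, 0.695]
force: [0.3, -0.5, -2.2]
finger_gap: 0.0343
```

Call:
move_arm(steps=[0,0,-0.3,0,1,0.2,0,-0.6,0,1,0.427,0,-0.82,0,1,0.427,0,-0.82,0,1,0.427,0,-0.82,0,1,0.427,0,-0.82,0,1])

```text
clock: 6.88
tool_pos: [0.3971, -0.2843, 0.198]
tcp_rot: [-0.695, 0.13, -0.13, 0.695]
force: [0.3, 0.3, -1.4]
finger_gap: 0.0341
```

```bash
cat > v.py <<'E'
import sys
from h import *
o=get_obs();r=R.from_quat(o["tcp_rot"]).as_matrix();t=o["tool_pos"];print(o["clock"],t,o["force"],o["finger_gap"],"yaw",np.degrees(np.arctan2(r[1,0],r[0,0])),"xz",r[2,0])
c=calibration("wrist");f=grab_frame("wrist");g=grab_frame("side");cs=calibration("side")
np.save(sys.argv[1]+".npy",c,allow_pickle=True);cv2.imwrite(f"pics/{sys.argv[1]}_w.png",f[:,:,::-1])
u,v=pix(cs,[.4,-.287,.05]).astype(int)
s=cv2.resize(g[v-60:v+60,u-60:u+60],(420,420),interpolation=cv2.INTER_CUBIC)
cv2.imwrite(f"pics/{sys.argv[1]}.png",np.hstack([f[:,90:470],s])[:,:,::-1])
print("seat est",pix(c,[.3995,-.2865,.052]),"need",(r.T@(np.array([.3995,-.2865,.045])-t))/.15)
E
python3 v.py h3
```

```text
6.875 [ 0.39714994 -0.28432196  0.19798127] [ 0.34091383  0.27150063 -1.37424986] 0.03406643903369645 yaw -21.182461662029215 xz -0.0007800094684474457
seat est [278.35019073 199.69963861] need [ 0.02065077  1.01985448 -0.00848193]
```

View pics/h3.png

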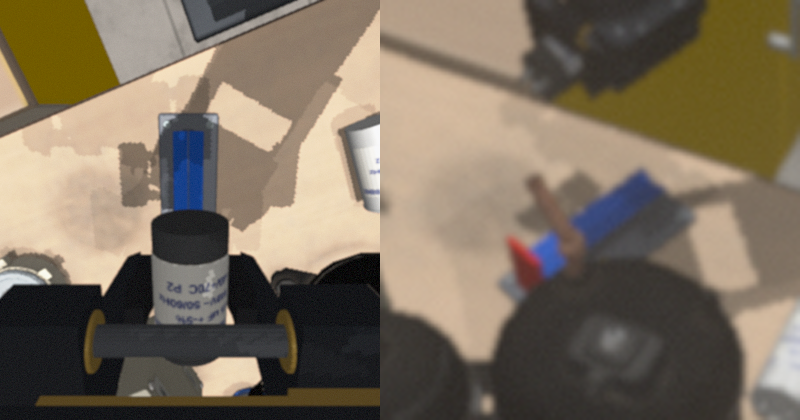

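The cradle shows straight under the cap, with the blue trough at about columns 264–294 and its near end at row 129. I'll refine its position from this view.

Run:
```python
from h import *
c=np.load("h3.npy",allow_pickle=True).item();f=cv2.imread("pics/h3_w.png")
h=cv2.cvtColor(f,cv2.COLOR_BGR2HSV);m=cv2.inRange(h,(100,120,40),(130,255,255));m[:,:240]=0;m[:,320:]=0;m[215:]=0
L=[]
for v in range(125,212,6):
    x=np.flatnonzero(m[v]); 
    if len(x)>5:
        a,b=ray(c,(x[0],v),.039),ray(c,(x[-1]+1,v),.039);L.append((a+b)/2);print(v,x[0],x[-1],np.linalg.norm(a-b).round(4))
y=np.flatnonzero(m[:,270:290].sum(1)>0)[0]
L=np.array(L);vx,vy,x0,y0=cv2.fitLine(L[:,:2].astype(np.float32),cv2.DIST_L2,0,.01,.01).ravel()
d=np.array([vx,vy])*np.sign(vx);print("dir",np.degrees(np.arctan2(d[1],d[0])))
e=ray(c,(279,y),.039)[:2];p=np.array([x0,y0]);e=p+d*((e-p)@d);C=e+.06*d;print("end row",y,e,"centre",C)
o=get_obs();r=R.from_quat(o["tcp_rot"]).as_matrix();print((r.T@(np.r_[C,.045]-o["tool_pos"]))/.15)
```

```text
131 264 292 0.026
137 263 293 0.028
143 263 293 0.0281
149 263 293 0.0283
155 263 293 0.0284
161 263 292 0.0277
167 264 292 0.0269
173 263 292 0.028
179 264 292 0.0272
185 263 292 0.0283
191 263 292 0.0285
197 264 292 0.0277
203 264 292 0.0279
209 264 292 0.0281
dir -21.334543
end row 130 [ 0.34240465 -0.26428784] centre [ 0.39829297 -0.28611662]
[ 0.01040736  1.0218437  -0.00542872]
```

Consistent with the first estimate. I'll descend in two stages and set it down slowly.

Call:
move_arm(steps=[0.015,0.2,-0.006,0,1,0.015,0.5,-0.006,0,1,0.015,0.75,-0.006,0,1,0.015,0.9,-0.006,0,1,0.015,0.9,-0.006,0,1,0.015,0.9,-0.006,0,1])

```text
clock: 7.72
tool_pos: [0.3993, -0.2877, 0.0642]
tcp_rot: [0.695, -0.13, 0.131, -0.695]
force: [1.4, 0.4, -1.0]
finger_gap: 0.0342
```

Call:
move_arm(steps=[0,0.03,0,0,1,0,0.06,0,0,1,0,0.09,0,0,1,0,0.1,0,0,1,0,0.105,0,0,1,0,0.105,0,0,1,0,0.105,0,0,1])

```text
clock: 8.6
tool_pos: [0.3989, -0.2875, 0.0475]
tcp_rot: [0.695, -0.13, 0.131, -0.695]
force: [0.3, -0.3, -1.2]
finger_gap: 0.0345
```

Call:
move_arm(steps=[0,0.007,0,0,1,0,0.014,0,0,1,0,0.017,0,0,1,0,0.017,0,0,1])

```text
clock: 9.1
tool_pos: [0.3989, -0.2875, 0.0452]
tcp_rot: [0.695, -0.13, 0.131, -0.695]
force: [-1.4, 1.5, 5.2]
finger_gap: 0.0349
```

```bash
python3 v.py h4
```

```text
9.1 [ 0.39893709 -0.28750773  0.0452212 ] [-1.3848706   1.47438421  5.24694114] 0.03490309347590125 yaw -21.25922165292473 xz 0.000362785455153225
seat est [282.11537464 286.6050577 ] need [0.00106088 0.00147338 0.00762204]
```

View pics/h4.png

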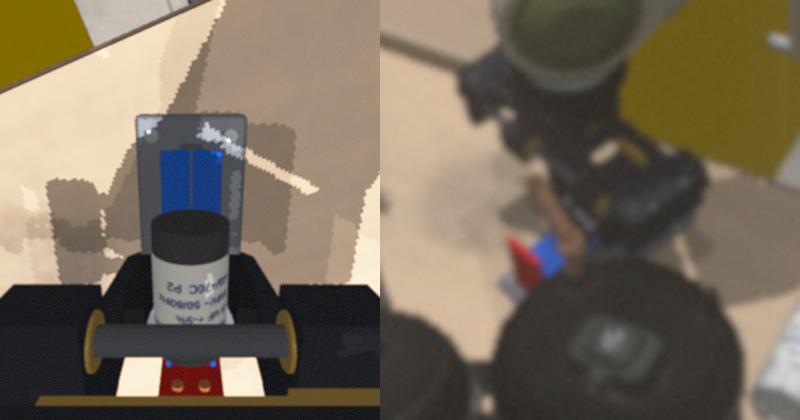

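The cap sits centred in the groove with its terminals facing the red plate. The vertical force rose to +5 N, so it is in contact. Releasing, then retreating straight up.

Call:
move_arm(steps=[0,0,0,0,0.15,0,0,0,0,0.1,0,0,0,0,0,0,0,0,0,-0.2,0,0,0,0,-0.5,0,0,0,0,-0.5,0,0,0,0,-0.5])

```text
clock: 10.07
tool_pos: [0.3989, -0.2875, 0.0448]
tcp_rot: [-0.695, 0.13, -0.13, 0.695]
force: [0.5, 0.0, -1.3]
finger_gap: 0.0661
```

Call:
move_arm(steps=[0,-0.1,0,0,-0.5,0,-0.3,0,0,-0.5,0,-0.6,0,0,-0.5,0,-0.95,0,0,-0.5,0,-0.95,0,0,-0.5,0,-0.95,0,0,-0.5])

```text
clock: 10.82
tool_pos: [0.3986, -0.2871, 0.1866]
tcp_rot: [-0.695, 0.131, -0.13, 0.695]
force: [-0.7, 0.0, -0.4]
finger_gap: 0.0657
```

```bash
python3 v.py h5
```

```text
10.825 [ 0.39860144 -0.28713742  0.18664104] [-0.66122021  0.03342779 -0.36523659] 0.06567873025789264 yaw -21.259057744802046 xz -0.0009385449287447334
seat est [280.71288276 200.76530586] need [0.00492823 0.94427236 0.00565818]
```

View pics/h5.png

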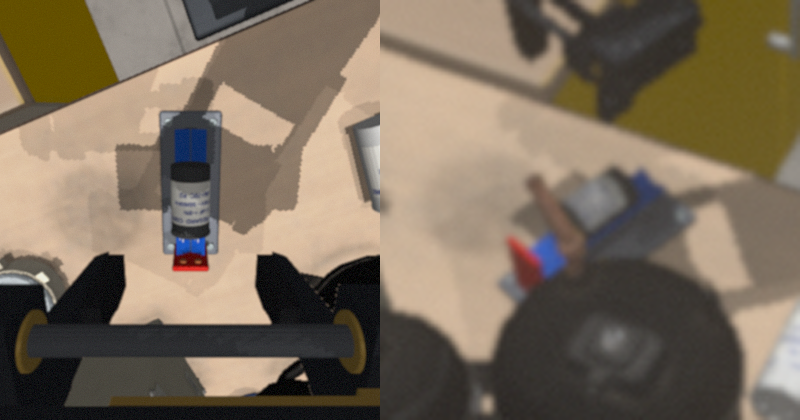

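The cap lies centred in the groove at about (281,199), against a predicted seat at (281,201). Its terminals face the red plate and the gripper is clear.

```bash
python3 -c "
from cell import *
print(hand_in())"
```

```text
the job is handed in; nothing more can be done
None
```

The small black capacitor is lying in the V groove with its terminals towards the red plate, and the job is handed in at about 11 s of the 35 s allowed.

- **Pick and place:** I gripped it across the can at 34.3 mm opening and carried it clear of the compressor. I lowered it slowly until the groove took the load (about 5 N), then opened the gripper and went straight up.
- **Position:** The last wrist picture shows it aligned with the groove, within a couple of pixels of the predicted mid-groove seat. That is a few mm, inside the 20 mm limit. I did not measure its height separately after release.
- **Clearance:** The gripper ended about 14 cm above the cradle, touching nothing, with the force reading near zero.
- **Silver capacitor:** The arm never came near it, and the part of it in view looked undisturbed. I did not re-measure its position.

None of the checks failed. The overhead and wrist estimates agreed within about 2 mm.

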